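# Seat the tapered plug in the gas tap and turn it shut

### The arm

A 6-joint arm with a two-finger parallel gripper is mounted at the origin on a cart in front of the work surface, level with it; the furniture and walls round the work are solid. World frame = base frame: x ahead of the robot, y to its left, z up, the work surface at z = 0. Lengths are in mm, angles in rad, forces in N, time in s.
With the tool pointing down it reaches from about 250 to 775 mm from the base axis. Payload 8.9 kg.
Tool frame: the origin (TCP) lies on the centre line of the jaws, within the pads' length; the fingertips stand 22 mm ahead of it and the grasp point (between the pads) lies 3 mm ahead of it (tip_reach is the distance from the TCP to the fingertips, in mm); z points along the fingers, y is the line along which they close (so a half turn about z gives the same grasp; the last joint's range is limited). The gripper opens to 85 mm and grips with 20 to 120 N. Pads are 22 mm wide; open, the fingers measure 114 mm over their backs; the gripper's body (76 mm by 85 mm) begins 54 mm behind the grasp point. The pads swing forward as they close: fully open they stand 13 mm farther back than shut.
Start: joints at [-1.391, 0.291, -0.153, 1.127, 0, 1.431], TCP at [164.551, -498.545, 253.305] pointing down, gripper open.
Joint ranges: [-2.52, 2.52], [-0.91, 1.74], [-1.3, 1.37], [-1.96, 2.02], [-1.52, 1.47], [-3.14, 3.14]. Speed limits (rad/s): [2.22, 2.22, 2.79, 3.14, 3.14, 3.14].

### API

Orientations are given as [roll, pitch, yaw] about the fixed x, y, z axes, in that order (R = Rz(yaw) Ry(pitch) Rx(roll)).
In Python, from rig import * gives the robot as it stands.
- The arm moves only by the tool arm_command, never from a script. Its argument "rows" is a list that holds one entry, the list of rows, each a list of 5 numbers: the shift along the tool's x, y, z in m, then the turn about the tool's z in rad, then the finger opening in m, from 0 to 0.0854. In form: [[[x, y, z, spin, fingers], ...]]. A call has 1 to 12 rows; each row shifts and turns the commanded pose from where the row before left it, along the tool's axes as they then stand; what a row does not reach is not made up. A row lasts 1/12 s, in which the tool goes at most 41.7 mm and 7.16 degrees, less where a joint would pass 70% of its speed; a pose out of reach is approached as far as the arm can. A call is refused whole if a number of a shift passes 0.0417 or a number of a turn 0.125, either way. A call with a gripper value outside its range is refused whole. The fingers move at their own pace and stop on an object; "newtons" is the grip in N (left out, the last holds). Time passes only in rows, so rows that do not move let the fingers close. It gives the time, the measured TCP pose, the force, the opening and the grip force at its end, in the units of the state.
- observe(): the state, without advancing time (a new reading comes with each control period).
- read_camera(name): name is "side" or "top"; returns a dict with "img" (400x640x3 uint8, blue, green, red), "z_map" (400x640 float32, mm along the optical axis (not along the pixel's ray), 0 where there is no reading), "camera_matrix" (3x3 intrinsics, pixels), "D" ([k1, k2, p1, p2, k3] as OpenCV has them; the pictures are not rectified), "extrinsics" (4x4, takes a point from world to camera coordinates). Camera axes: x right, y up, looking along -z (the intrinsics and any distortion apply to the point x, -y, -z); pixel columns grow to the right and rows downward; lengths in mm; the calibration is good to about 2 mm. A picture is of the moment at which its call begins.
- job_done(): hands the job in; it is judged then, once.
The state is a dict: "t": time; "joint_positions": joint angles; "dq": joint speeds; "joint_efforts": joint torques, N m; "tool_pos": TCP position; "tool_rot": TCP orientation; "wrist_force": force on the tool from outside, world axes, zero at the start; "ft_torque": the same for the moment, N m; "grip_width": finger opening in mm; "grasp_force": force on a finger pad.
Only numpy, scipy, OpenCV 4.12 (cv2) and the standard library are available. Lean on these libraries where they do the work, as an engineer would, in place of code of your own. Each camera call takes 0.05 s, during which the arm holds its last target. There are 200 camera calls.

### The job

Take the brass plug out of its wooden stand and set it in the tapered bore of the gas tap with its flat handle in line with the hose tails, down against the taper. Keep pressing it down, with about 15 to 20 N and never over 25 N, while you turn it a quarter turn either way until the handle stands across the tails, so that it wedges and stays down on its own against the lifting spring when you let go. Leave the moulds and the graphite block alone.

Things in the scene. Friction and masses are not known exactly. Their poses are not given: they have to be found in the camera images.
- plug_handle (a point): Centre of the flat handle of the loose brass plug, half-way up the handle. z runs up the plug's axis, x along the wide side of the handle, y through its thickness; a half turn looks the same. Handle 36 mm wide (x), 10 mm thick (y), 34 mm tall, flat faces. Below it a neck 8 mm tall, then the collar. At the start the plug stands upright in the wooden stand, its collar on the stand's top.
- plug_tip (a point): Centre of the lower end of the same plug, 74 mm below the centre of its handle. The shank is a round taper 45 mm long, 12 mm across at this tip and 21 mm across under the collar; the collar is 30 mm across and 4 mm thick, its underside 29 mm below the centre of the handle. The plug weighs about 0.14 kg.
- stand: Wooden block 62 x 62 x 50 mm, fixed, with an upright hole 24 mm across in which the plug waits. Origin: centre of its underside on the worktop.
- gas_tap: Brass gas tap fixed to the bench; origin at the centre of its underside, x along the two hose tails. Base plate 90 (x) x 60 (y) x 8 mm; round barrel 39 mm across at the top, 62 mm above the worktop; the tails reach 47 mm either side along x, their axis 34 mm up.
- tap_mouth (a point): Centre of the open top of the tap's bore, 62 mm above the worktop; z up, x along the line of the hose tails, y across them. The bore is 20 mm across here and narrows by 0.2 mm per mm of depth, like the plug. The tapers meet when the handle's centre is about 34 mm above this point; the collar stays about 5 mm clear. Pressed straight the plug then binds; pressed while turning it sinks about 0.1 mm per N.
- lift_pin (a joint): Travel (m) of a spring pin in the bottom of the bore, 0 at its top, growing downward. It meets the plug's tip when the handle's centre is about 40 mm above the mouth and pushes up with 4 N, rising to 7 N (0.006 m) where the tapers meet. It lifts a plug that is not wedged; a plug well wedged stays. Turning the pressed plug takes up to about 0.6 N m.
- mould_mid (a point): Centre of the small plain brass mould, a dark-mouthed cylinder 42 mm across and 39 mm tall, half-way up; a loose bystander standing on the worktop, to be left where it is.
- ribbed_mould_mid (a point): Centre of the ribbed brass mould with a wider rim, 60 mm across and 57 mm tall, half-way up; a loose bystander standing on the worktop, to be left where it is.
- graphite_mid (a point): Centre of the flat black graphite block 50 x 70 x 22 mm, half-way up; a loose bystander standing on the worktop, to be left where it is.
Mind the look-alikes: they are no part of the job. Leave any green look-alike of the part that bears plug_handle alone.

How it is judged:
By the outcome, as a careful person would: the job done as asked, in the order asked, and still so for the second after the job is handed in, with the robot touching nothing.
It also fails if it takes over 58 s, if anything falls off the work surface, if the arm or the gripper's body presses on something with over 40 N, if the wrist force passes 120 N, or if a joint passes its speed limit or range.

## Working session

There is one attempt and no reset: what is moved stays moved. The work goes in short steps, Python scripts to look and compute and a tool call to move; the robot and the scene stay as the last step left them, time stands still between calls to the robot, and variables do not carry over. Pictures are saved under pics/ and viewed, at most 10 in all, crops included, and the job is handed in when it is done.

Besides the shell and the picture viewer there is one more tool, called after "Emit:" by a JSON object that holds its "api" and its "payload", one argument or row to a line. arm_command: Moves the arm, as the interface text tells. Its arguments: {"type":"object","properties":{"rows":{"type":"array","items":{"type":"array","items":{"type":"array","items":{"type":"number"}}}},"newtons":{"type":"number"}},"required":["rows"]}

```bash
mkdir -p pics
cat > h.py <<'E'
from rig import *
import numpy as np, cv2
def shot(n):
    c=read_camera(n); return c
def cloud(c):
    z=c["z_map"].astype(float); h,w=z.shape
    u,v=np.meshgrid(np.arange(w),np.arange(h))
    p=cv2.undistortPoints(np.stack([u,v],-1).reshape(-1,1,2).astype(np.float64),np.array(c["camera_matrix"],float),np.array(c["D"],float)).reshape(h,w,2)
    P=np.stack([p[...,0]*z,-p[...,1]*z,-z],-1)
    E=np.array(c["extrinsics"],float); R,t=E[:3,:3],E[:3,3]
    W=(P-t)@R
    W[z==0]=np.nan
    return W
E
python3 - <<'E'
from h import *
print(observe())
for n in("top","side"):
    c=shot(n); cv2.imwrite(f"pics/{n}0.png",c["img"]); W=cloud(c); np.save(f"{n}0.npy",W); np.save(f"{n}0i.npy",c["img"])
    E=np.array(c["extrinsics"]); print(n,-E[:3,:3].T@E[:3,3], c["camera_matrix"][0][0], c["D"])
E
```

```text
{'t': 0.0, 'joint_positions': array([-1.39128695e+00,  2.91293731e-01, -1.54101354e-01,  1.12670471e+00,
       -6.31456683e-06,  1.43149421e+00]), 'dq': array([ 2.28247790e-04,  1.30233706e-03, -3.06346717e-05,  4.91123055e-04,
       -9.13819826e-05,  1.91389479e-03]), 'joint_efforts': array([ 2.23956311e-03, -5.37145436e+01,  3.31373262e+01,  1.58703688e-02,
       -8.58953655e-06,  1.77047906e-05]), 'tool_pos': array([ 164.48364297, -498.14670744,  252.73461991]), 'tool_rot': array([-3.14030093e+00, -1.74736056e-04,  3.18811384e-01]), 'wrist_force': array([0.63809793, 0.03928422, 0.03140939]), 'ft_torque': array([0.01184464, 0.00885601, 0.02391956]), 'grasp_force': 0.0, 'grip_width': 85.6098427237475}
top [ 508.65954789  -65.95527633 1210.15479235] 490.17361964981467 [-0.14635909  0.          0.          0.          0.        ]
side [510.88897743 839.10637904 697.1701657 ] 433.5640903867342 [-0.06473623  0.          0.          0.          0.        ]
```

View pics/top0.png

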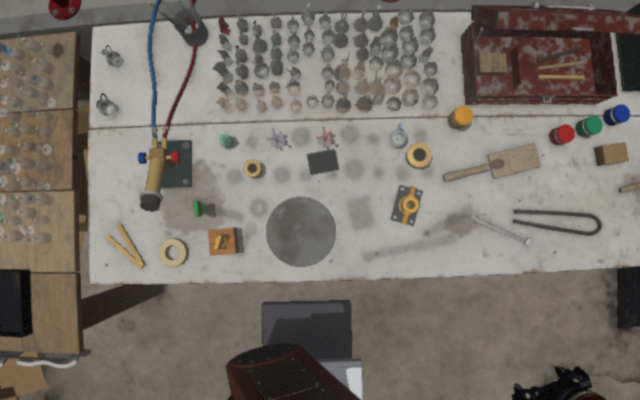

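View pics/side0.png

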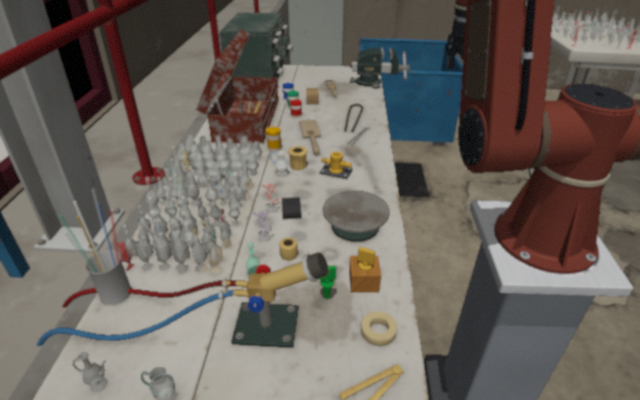

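The top picture shows these things that could be taken for the plug:
- the brass plug in the wooden stand, (222,242)
- a green look-alike lying at (203,208)
- small green figures at (228,142)
- the burner's brass tube, (155,170)
- the gas tap, (407,204)

By the description the plug is the brass one in the stand at (222,242), which the side picture shows at (366,262). The side picture shows the tap at (337,163) and a bowl between them at (356,215).

Run:
```python
from h import *
t=np.load("top0i.npy"); s=np.load("side0i.npy")
f=lambda im,x,y,r:cv2.resize(im[y-r:y+r,x-r:x+r],(390,290) if 0 else (290,290),interpolation=cv2.INTER_CUBIC)
cv2.imwrite("pics/crop.png",np.vstack([np.hstack([f(t,222,242,28),f(t,407,204,28)]),np.hstack([f(s,366,268,32),f(s,337,163,28)])]))
T=np.load("top0.npy"); S=np.load("side0.npy")
np.set_printoptions(precision=1,suppress=True,linewidth=200)
def stat(name,W,im,box,zlo,zhi):
    x0,x1,y0,y1=box; P=W[y0:y1,x0:x1].reshape(-1,3); k=(P[:,2]>zlo)&(P[:,2]<zhi); P=P[k]
    if len(P)<4: print(name,len(P));return
    r=cv2.minAreaRect(P[:,:2].astype(np.float32))
    print(name,len(P),"med",np.median(P,0),"mid",(P.min(0)+P.max(0))/2,"rng",P.min(0),P.max(0),"rect",r)
b=(195,252,215,265)
stat("handle",T,t,b,98,150); stat("standtop",T,t,b,42,58)
b=(385,430,178,232)
stat("tap base",T,t,b,4,14); stat("tap top",T,t,b,55,75); stat("tap mid",T,t,b,28,50); stat("tap any",T,t,b,4,75)
b=(340,400,240,300)
stat("S handle",S,s,b,88,150); stat("S standtop",S,s,b,46,54)
b=(312,362,140,185)
stat("S tap top",S,s,b,57,68);stat("S base",S,s,b,5,12);
b=(260,340,195,270); stat("bowl",T,t,b,10,200)
b=(400,440,140,172); stat("rib",T,t,b,20,90)
b=(300,345,145,178); stat("graph",T,t,b,12,40)
b=(190,218,196,220); stat("green",T,t,b,12,140)
b=(130,200,130,215); stat("burner",T,t,b,12,340)
b=(238,268,155,185); stat("mould",T,t,b,12,140)
```

```text
handle 21 med [454.7 167.7  99.2] mid [456.8 167.5  99.8] rng [441.  160.1  98.1] [472.6 174.9 101.5] rect ((456.9313659667969, 167.9720916748047), (6.1964430809021, 34.576602935791016), 73.04736328125)
standtop 575 med [457.2 164.4  51.7] mid [456.7 169.4  50.2] rng [424.  137.6  42.4] [489.5 201.3  57.9] rect ((456.46697998046875, 170.4318389892578), (62.5549201965332, 62.91335678100586), 3.8276419639587402)
tap base 691 med [ 530.1 -275.2    8.3] mid [ 532.  -281.2    9. ] rng [ 465.3 -337.     4. ] [ 598.6 -225.4   14. ] rect ((532.4244995117188, -282.1794128417969), (109.61820983886719, 130.97967529296875), 88.1929702758789)
tap top 176 med [ 532.4 -279.    63.3] mid [ 532.1 -278.8   62.2] rng [ 513.2 -298.1   55.2] [ 551.1 -259.5   69.2] rect ((532.4446411132812, -278.30926513671875), (38.4054069519043, 37.13737487792969), 44.00014877319336)
tap mid 189 med [ 528.5 -276.9   41.7] mid [ 531.6 -278.7   38.5] rng [ 487.3 -297.1   28. ] [ 576.  -260.3   49. ] rect ((532.8651123046875, -274.62664794921875), (27.91643714904785, 93.2511978149414), 76.70819091796875)
tap any 1118 med [
[... 1639 characters left out ...]
695800781), (59.96235656738281, 69.29866790771484), 9.609576225280762)
green 163 med [535.9 214.9  79.4] mid [535.1 214.4  71.3] rng [517.4 204.4  45. ] [552.9 224.4  97.5] rect ((535.18115234375, 214.40591430664062), (35.44205856323242, 19.939741134643555), 0.5360206365585327)
burner 2431 med [630.8 290.  120.1] mid [620.5 279.3 106.1] rng [521.9 212.8  12. ] [719.1 345.8 200.2] rect ((616.5169677734375, 284.54620361328125), (215.71897888183594, 106.48217010498047), 12.660181999206543)
mould 254 med [628.1  93.2  39.4] mid [629.1  93.   29.6] rng [608.4  72.6  12.6] [649.8 113.4  46.6] rect ((629.6047973632812, 93.71321105957031), (40.46580123901367, 40.877681732177734), 27.499679565429688)
```

View pics/crop.png

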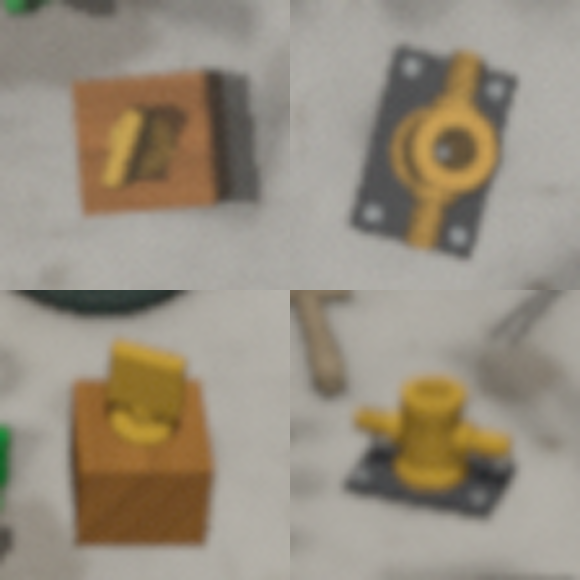

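The crop confirms it: a brass plug with a flat handle in the wooden stand (top left of the crop), handle yaw about -18°. The tap's bore is open and its tails run at about -13°. I'll start by spinning the wrist towards yaw 2.83.

Emit:
{"api": "arm_command", "payload": {
  "rows": [
    [[0,0,0,-0.125,0.085],[0,0,0,-0.125,0.085],[0,0,0,-0.125,0.085],[0,0,0,-0.125,0.085],[0,0,0,-0.125,0.085],[0,0,0,-0.125,0.085],[0,0,0,-0.125,0.085],[0,0,0,-0.125,0.085],[0,0,0,-0.125,0.085],[0,0,0,-0.125,0.085],[0,0,0,-0.125,0.085],[0,0,0,-0.125,0.085]]
  ]
}}

```text
t: 1.1
tool_pos: [164.5, -498.3, 253.0]
tool_rot: [3.142, -0.001, 1.825]
wrist_force: [0.6, -0.8, 0.6]
grip_width: 85.3
grasp_force: 0.0
```

Emit:
{"api": "arm_command", "payload": {
  "rows": [
    [[0,0,0,-0.125,0.085],[0,0,0,-0.125,0.085],[0,0,0,-0.125,0.085],[0,0,0,-0.125,0.085],[0,0,0,-0.125,0.085],[0,0,0,-0.125,0.085],[0,0,0,-0.125,0.085],[0,0,0,-0.125,0.085],[0,0,0,0,0.085],[0,0,0,0,0.085]]
  ]
}}

```text
t: 1.93
tool_pos: [164.5, -498.4, 253.0]
tool_rot: [3.141, -0.0, 2.815]
wrist_force: [0.0, -0.2, -0.0]
grip_width: 84.9
grasp_force: 0.0
```

```bash
cat >> h.py <<'E'
def delta(x,y,z,yaw=None):
    o=observe(); p=o["tool_pos"]; w=o["tool_rot"][2]; d=np.array([x,y,z])-p
    print("pos",np.round(p,1),"yaw",round(w,4),"F",np.round(o["wrist_force"],1),"T",np.round(o["ft_torque"],2))
    c,s=np.cos(w),np.sin(w)
    print("tool shift mm",np.round([c*d[0]+s*d[1],s*d[0]-c*d[1],-d[2]],1), "spin", None if yaw is None else round(w-yaw,4))
E
python3 - <<'E'
from h import *
np.set_printoptions(precision=1,suppress=True,linewidth=200)
for n,bt,bp in (("top",(380,435,175,235),(195,252,215,265)),("side",(308,366,140,190),(340,400,235,300))):
    im=np.load(n+"0i.npy"); W=np.load(n+"0.npy")
    hsv=cv2.cvtColor(im,cv2.COLOR_BGR2HSV).astype(int)
    brass=(hsv[...,0]>17)&(hsv[...,0]<32)&(hsv[...,1]>130)&(hsv[...,2]>60)
    def get(m,b):
        x0,x1,y0,y1=b; k=np.zeros_like(m); k[y0:y1,x0:x1]=1; k&=m; return W[k]
    P=get(brass,bp); print(n,"plug brass",len(P))
    Q=P[(P[:,2]>66)]; 
    if len(Q)>8: print(" handle",cv2.minAreaRect(Q[:,:2].astype(np.float32)),Q[:,2].max())
    P=get(brass,bt); Q=P[(P[:,2]>26)&(P[:,2]<46)]
    r=np.hypot(Q[:,0]-531,Q[:,1]+278); Q=Q[r>24]
    d=Q[:,:2]-Q[:,:2].mean(0); u,s,v=np.linalg.svd(d,full_matrices=False); print(" tails",len(Q),Q.mean(0),np.degrees(np.arctan2(v[0,1],v[0,0])))
    a=Q[Q[:,0]>531].mean(0);b=Q[Q[:,0]<531].mean(0);print(a,b,np.degrees(np.arctan2(*(a-b)[[1,0]])))
    g=(hsv[...,2]<90)&(hsv[...,1]<90)&(W[...,2]<16)
    Q=get(g,bt); r=cv2.minAreaRect(Q[:,:2].astype(np.float32)); print(" base",len(Q),r)
    P=get(np.ones_like(brass),bt); Q=P[(P[:,2]>57)&(P[:,2]<70)&(np.hypot(P[:,0]-531,P[:,1]+278)<26)]
    print(" rim",cv2.minEnclosingCircle(Q[:,:2].astype(np.float32)),np.median(Q[:,2]))
delta(456,169.5,200,2.83)
E
```

```text
top plug brass 72
 handle ((456.1888427734375, 169.48533630371094), (9.292926788330078, 34.94110107421875), 70.60066986083984) 101.46949359417475
 tails 52 [ 528.9 -278.4   42.6] 164.02972045845848
[ 564.3 -288.5   42.7] [ 498.5 -269.7   42.4] -15.913734410545441
 base 201 ((531.2109985351562, -279.12615966796875), (55.54127502441406, 83.49067687988281), 73.26354217529297)
 rim ((532.1817016601562, -278.75567626953125), 19.712852478027344) 63.377044516320126
side plug brass 323
 handle ((455.6761779785156, 173.54534912109375), (8.410798072814941, 36.814598083496094), 70.47140502929688) 97.43886723280417
 tails 50 [ 519.8 -270.2   35.5] 163.08220426512557
[ 562.2 -283.3   35.7] [ 499.8 -264.    35.4] -17.140341593790936
 base 144 ((528.5650634765625, -273.28125), (55.81950759887695, 82.82183074951172), 72.3060073852539)
 rim ((528.1534423828125, -278.1199035644531), 20.855667114257812) 60.49143209853537
pos [ 164.5 -498.4  253. ] yaw 2.8148 F [ 0.  -0.2 -0. ] T [ 0. -0. -0.]
tool shift mm [-61.7 726.1  53. ] spin -0.0152
```

Emit:
{"api": "arm_command", "payload": {
  "rows": [
    [[-0.0026,0.03,0.002,0,0.06],[-0.0026,0.03,0.002,0,0.06],[-0.0026,0.03,0.002,0,0.06],[-0.0026,0.03,0.002,0,0.06],[-0.0026,0.03,0.002,0,0.06],[-0.0026,0.03,0.002,0,0.06],[-0.0026,0.03,0.002,0,0.06],[-0.0026,0.03,0.002,0,0.06],[-0.0026,0.03,0.002,0,0.06],[-0.0026,0.03,0.002,0,0.06],[-0.0026,0.03,0.002,0,0.06],[-0.0026,0.03,0.002,0,0.06]]
  ]
}}

```text
t: 2.93
tool_pos: [308.6, -165.7, 229.3]
tool_rot: [-3.141, 0.0, 2.814]
wrist_force: [0.3, -0.6, -0.7]
grip_width: 59.9
grasp_force: 0.0
```

Emit:
{"api": "arm_command", "payload": {
  "rows": [
    [[-0.0026,0.03,0.002,0,0.06],[-0.0026,0.03,0.002,0,0.06],[-0.0026,0.03,0.002,0,0.06],[-0.0026,0.03,0.002,0,0.06],[-0.0026,0.03,0.002,0,0.06],[-0.0026,0.03,0.002,0,0.06],[-0.0026,0.03,0.002,0,0.06],[-0.0026,0.03,0.002,0,0.06],[-0.0026,0.03,0.002,0,0.06],[-0.0026,0.03,0.002,0.015,0.06],[0,0,0,0,0.06],[0,0,0,0,0.06]]
  ]
}}

```text
t: 3.93
tool_pos: [428.1, 110.3, 208.9]
tool_rot: [-3.141, -0.001, 2.803]
wrist_force: [-0.3, -0.8, -0.8]
grip_width: 59.8
grasp_force: 0.0
```

Run:
```python
from h import *
delta(456,169.5,82,2.801)
```

```text
pos [428.1 110.3 208.9] yaw 2.8029 F [-0.3 -0.8 -0.8] T [0.02 0.03 0.  ]
tool shift mm [ -6.6  65.1 126.9] spin 0.0019
```

Next I'll move over the plug, then descend.

Emit:
{"api": "arm_command", "payload": {
  "rows": [
    [[-0.0022,0.0217,0,0,0.06],[-0.0022,0.0217,0,0,0.06],[-0.0022,0.0217,0,0,0.06],[0,0,0.01,0,0.06],[0,0,0.02,0,0.06],[0,0,0.02,0,0.06],[0,0,0.02,0,0.06],[0,0,0.01,0,0.06],[0,0,0,0,0.06],[0,0,0,0,0.06]]
  ]
}}

```text
t: 4.77
tool_pos: [455.5, 167.5, 129.3]
tool_rot: [-3.141, -0.001, 2.801]
wrist_force: [0.0, -1.2, -0.4]
grip_width: 60.2
grasp_force: 0.0
```

Run:
```python
from h import *
delta(456,169.5,82,2.801)
c=shot("side"); W=cloud(c); im=c["img"]
t=shot("top")["img"]
f=lambda im,x,y,r:cv2.resize(im[y-r:y+r,x-r:x+r],(390,390),interpolation=cv2.INTER_CUBIC)
cv2.imwrite("pics/pre.png",np.hstack([f(im,366,250,55),f(t,222,242,45)]))
```

```text
pos [455.5 167.5 129.3] yaw 2.801 F [ 0.  -1.2 -0.4] T [0.04 0.01 0.03]
tool shift mm [ 0.2  2.1 47.3] spin 0.0
```

View pics/pre.png

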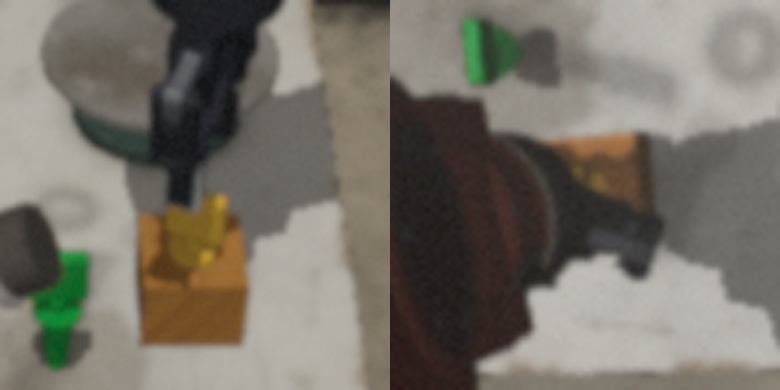

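The side half shows a finger end at about crop (185,205) just above the brass handle (195,230). The top half shows the far finger at (640,245). I'll project the fingertips to check this.

```bash
cat >> h.py <<'E'
def proj(c,P):
    E=np.array(c["extrinsics"]); q=np.array(P,float)@E[:3,:3].T+E[:3,3]; q=q*[1,-1,-1]
    return cv2.projectPoints(q,np.zeros(3),np.zeros(3),np.array(c["camera_matrix"],float),np.array(c["D"],float))[0].reshape(-1,2)
E
python3 - <<'E'
from h import *
o=observe(); p=o["tool_pos"]; w=o["tool_rot"][2]; y=np.array([np.sin(w),-np.cos(w),0])
c=shot("side")
q=proj(c,[p+y*32-[0,0,14],p-y*32-[0,0,14],p-[0,0,14],[456,169.5,96]])
print((q-[311,195])*390/110)
E
```

```text
[[177.53203201 195.43802234]
 [212.03012624 127.57238106]
 [195.25775231 160.58542925]
 [193.98059939 188.6676999 ]]
```

The projection matches: near finger at (178,195), far finger at (212,128), straddling the handle. I'll descend and close.

Emit:
{"api": "arm_command", "payload": {
  "rows": [
    [[0,0.001,0.01,0,0.06],[0,0.001,0.015,0,0.06],[0,0,0.012,0,0.06],[0,0,0.007,0,0.06],[0,0,0.002,0,0.06],[0,0,0,0,0.06],[0,0,0,0,0.03],[0,0,0,0,0.02],[0,0,0,0,0.02],[0,0,0,0,0.02]]
  ],
  "newtons": 30
}}

```text
t: 5.75
tool_pos: [456.9, 170.4, 83.7]
tool_rot: [3.141, 0.001, 2.804]
wrist_force: [-0.2, 0.0, -0.4]
grip_width: 19.9
grasp_force: 0.0
```

Emit:
{"api": "arm_command", "payload": {
  "rows": [
    [[0,0,0,0,0.012],[0,0,0,0,0.0],[0,0,0,0,0.0],[0,0,0,0,0.0],[0,0,0,0,0.0],[0,0,0,0,0.0]]
  ],
  "newtons": 30
}}

```text
t: 6.25
tool_pos: [456.8, 170.3, 83.6]
tool_rot: [3.142, 0.0, 2.804]
wrist_force: [-1.3, -1.6, 5.3]
grip_width: 9.4
grasp_force: 41.9
```

Emit:
{"api": "arm_command", "payload": {
  "rows": [
    [[0,0,0,0,0.0],[0,0,0,0,0.0],[0,0,-0.003,0,0.0],[0,0,-0.006,0,0.0],[0,0,-0.01,0,0.0],[0,0,-0.015,0,0.0],[0,0,-0.02,0,0.0],[0,0,-0.02,0,0.0],[0,0,-0.02,0,0.0],[0,0,-0.015,0,0.0],[0,0,-0.01,0,0.0],[0,0,0,0,0.0]]
  ],
  "newtons": 100
}}

```text
t: 7.25
tool_pos: [457.7, 170.6, 204.5]
tool_rot: [3.14, 0.003, 2.804]
wrist_force: [0.2, 0.1, -1.4]
grip_width: 8.9
grasp_force: 103.8
```

Run:
```python
from h import *
delta(531,-278.5,200,2.854)
im=shot("side")["img"]; t=shot("top")["img"]
f=lambda im,x,y,r:cv2.resize(im[y-r:y+r,x-r:x+r],(390,390),interpolation=cv2.INTER_CUBIC)
cv2.imwrite("pics/lift.png",np.hstack([f(im,366,220,65),f(t,222,242,45)]))
```

```text
pos [457.7 170.6 204.5] yaw 2.8039 F [ 0.2  0.1 -1.4] T [-0.01 -0.01  0.05]
tool shift mm [-218.  -399.5    4.5] spin -0.0501
```

View pics/lift.png

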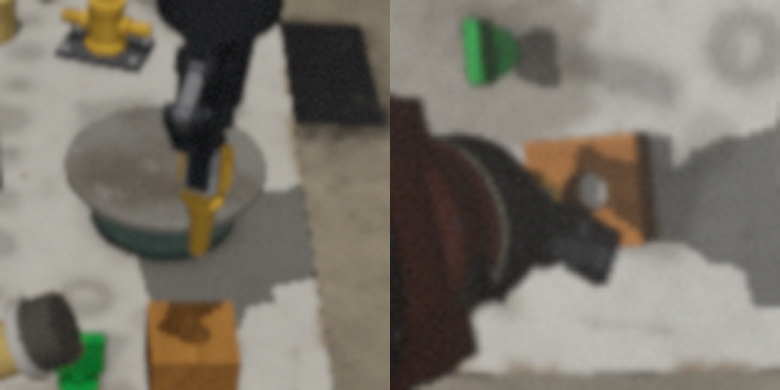

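The side crop shows the plug hanging in the jaws, tip at about (200,252). The top crop shows the emptied stand hole at (592,188). I'll carry it to the tap.

Emit:
{"api": "arm_command", "payload": {
  "rows": [
    [[-0.004,-0.008,0,-0.002,0],[-0.009,-0.0165,0,-0.002,0],[-0.009,-0.0165,0,-0.002,0],[-0.009,-0.0165,0,-0.002,0],[-0.009,-0.0165,0,-0.002,0],[-0.009,-0.0165,0,-0.002,0],[-0.009,-0.0165,0,-0.002,0],[-0.009,-0.0165,0,-0.002,0],[-0.009,-0.0165,0,-0.002,0],[-0.009,-0.0165,0,-0.002,0],[-0.009,-0.0165,0,-0.002,0],[-0.009,-0.0165,0,-0.002,0]]
  ]
}}

```text
t: 8.35
tool_pos: [492.7, -43.6, 201.3]
tool_rot: [-3.141, -0.002, 2.828]
wrist_force: [0.2, 0.3, -1.9]
grip_width: 8.9
grasp_force: 103.9
```

Emit:
{"api": "arm_command", "payload": {
  "rows": [
    [[-0.009,-0.0165,0,-0.002,0],[-0.009,-0.0165,0,-0.002,0],[-0.009,-0.0165,0,-0.002,0],[-0.009,-0.0165,0,-0.002,0],[-0.009,-0.0165,0,-0.002,0],[-0.009,-0.0165,0,-0.002,0],[-0.009,-0.0165,0,-0.002,0],[-0.009,-0.0165,0,-0.002,0],[-0.009,-0.0165,0,-0.002,0],[-0.009,-0.0165,0,-0.002,0],[-0.006,-0.012,0,-0.003,0],[0,0,0,0,0]]
  ]
}}

```text
t: 9.35
tool_pos: [531.7, -242.4, 201.2]
tool_rot: [-3.141, -0.001, 2.849]
wrist_force: [-0.3, -0.1, -1.4]
grip_width: 8.6
grasp_force: 104.0
```

Emit:
{"api": "arm_command", "payload": {
  "rows": [
    [[0,0,0.01,0,0],[0,0,0.015,0,0],[0,0,0.01,0,0],[0,0,0,0,0],[0,0,0,0,0]]
  ]
}}

```text
t: 9.77
tool_pos: [531.4, -238.8, 166.5]
tool_rot: [3.141, -0.002, 2.852]
wrist_force: [0.5, -0.4, -0.3]
grip_width: 8.4
grasp_force: 104.0
```

Run:
```python
from h import *
delta(531,-278.5,165,2.854)
p=observe()["tool_pos"]
ims=[]
for n,x,y,r in(("side",337,150,32),("top",400,206,40)):
    c=shot(n); W=cloud(c); im=c["img"]; np.save(n+"1.npy",W); np.save(n+"1i.npy",im)
    q=proj(c,[p-[0,0,4.6],p-[0,0,78.6],[531,-278.5,62]]); print(n,q.round(1),((q-[x-r,y-r])*390/(2*r)).round())
    ims.append(cv2.resize(im[y-r:y+r,x-r:x+r],(390,390),interpolation=cv2.INTER_CUBIC))
cv2.imwrite("pics/tap1.png",np.hstack(ims))
```

```text
pos [ 531.4 -238.8  166.5] yaw 2.8516 F [ 0.5 -0.4 -0.3] T [-0.04 -0.01 -0.02]
tool shift mm [-11.  -38.2   1.5] spin -0.0024
side [[335.8 128.9]
 [335.2 152.5]
 [335.6 153.5]] [[188.  67.]
 [184. 210.]
 [186. 216.]]
top [[400.  203.7]
 [394.7 204.5]
 [409.8 204.5]] [[195. 184.]
 [169. 188.]
 [243. 188.]]
```

View pics/tap1.png

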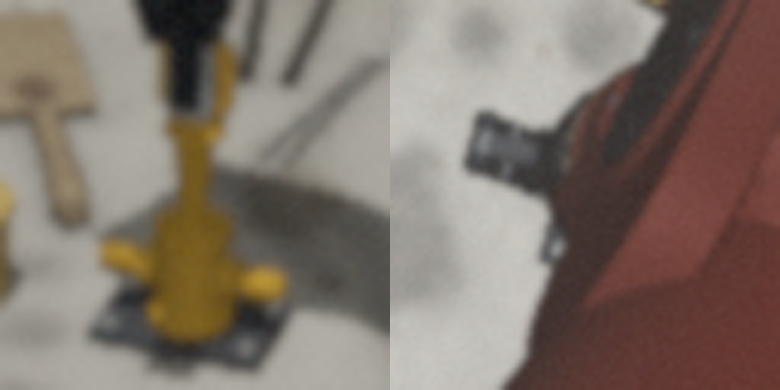

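Run:
```python
from h import *
np.set_printoptions(precision=1,suppress=True,linewidth=200)
W=np.load("side1.npy"); im=np.load("side1i.npy"); hsv=cv2.cvtColor(im,cv2.COLOR_BGR2HSV).astype(int)
m=(hsv[...,0]>15)&(hsv[...,0]<34)&(hsv[...,1]>110)&(hsv[...,2]>50)
C=np.array(read_camera("side")["extrinsics"]); cam=-C[:3,:3].T@C[:3,3]
for v in range(124,190):
    k=[u for u in range(310,366) if m[v,u]]
    if k:
        P=W[v,k]; print(v,k[0],k[-1],len(k),"u mid",round(np.mean(k),1),"x",P[:,0].min().round(1),P[:,0].max().round(1),"med",np.nanmedian(P,0))
```

```text
125 341 341 1 u mid 341.0 x 517.5 517.5 med [ 517.5 -237.   175.2]
126 340 342 3 u mid 341.0 x 514.6 520.1 med [ 517.4 -231.5  174.8]
127 340 342 3 u mid 341.0 x 514.6 520.0 med [ 517.3 -231.7  171.7]
128 341 343 3 u mid 342.0 x 511.7 517.2 med [ 514.5 -229.8  169.8]
129 340 343 4 u mid 341.5 x 511.7 519.8 med [ 515.7 -233.7  164.8]
130 341 343 3 u mid 342.0 x 511.6 517.0 med [ 514.3 -230.6  163.4]
131 341 342 2 u mid 341.5 x 514.2 516.9 med [ 515.6 -229.8  160.7]
132 341 342 2 u mid 341.5 x 514.1 516.8 med [ 515.5 -227.4  158.9]
133 341 342 2 u mid 341.5 x 514.0 516.7 med [ 515.4 -227.1  156. ]
134 340 342 3 u mid 341.0 x 513.9 519.4 med [ 516.7 -231.1  150.9]
135 340 341 2 u mid 340.5 x 516.6 519.3 med [ 517.9 -231.3  147.6]
136 340 341 2 u mid 340.5 x 518.0 519.4 med [ 518.7 -380.    67.8]
137 340 340 1 u mid 340.0 x 519.2 519.2 med [ 519.2 -242.6  135.6]
138 333 340 8 u mid 336.5 x 519.1 538.4 med [ 528.7 -233.7  136.7]
139 333 340 8 u mid 336.5 x 518.9 538.2 med [ 528.6 -227.5  136.7]
140 334 340 7 u mid 337.0 x 518.9 535.3 med [ 527.1 -223.6  136. ]
141 334 339 6 u mid 336.5 x 
[... 1490 characters left out ...]
 553.0 med [ 518.5 -265.6   37.7]
164 328 351 24 u mid 339.5 x 484.3 554.2 med [ 518.4 -264.5   34.8]
165 329 351 23 u mid 340.0 x nan nan med [ 515.4 -264.5   31.4]
166 329 350 22 u mid 339.5 x 487.2 550.5 med [ 518.2 -265.1   26.9]
167 329 348 19 u mid 338.2 x 492.6 549.9 med [ 522.6 -270.8   19.7]
168 329 343 15 u mid 336.0 x 507.6 549.7 med [ 528.5 -265.8   19.5]
169 329 343 15 u mid 336.0 x nan nan med [ 526.9 -268.3   15.2]
170 329 343 15 u mid 336.0 x nan nan med [ 526.8 -265.2   13.1]
171 330 342 13 u mid 336.0 x 510.3 546.4 med [ 528.1 -261.8   11.9]
172 331 341 11 u mid 336.0 x 513.2 543.0 med [ 528.  -261.     8.6]
173 332 339 8 u mid 335.5 x 519.0 539.8 med [ 529.4 -258.3    7. ]
```

Seen in the side camera, the plug axis (x=527.9) and the tap (x=528.7) agree with the TCP plus a camera bias of about 3.5 mm. The target TCP is therefore (532.2, -278.6).

Emit:
{"api": "arm_command", "payload": {
  "rows": [
    [[-0.001,-0.003,0,0,0],[-0.002,-0.006,0,-0.002,0],[-0.003,-0.01,0,0,0],[-0.003,-0.01,0,0,0],[-0.002,-0.006,0,0,0],[-0.001,-0.003,0,0,0],[0,0,0,0,0],[0,0,0,0,0],[0,0,0,0,0]]
  ]
}}

```text
t: 10.67
tool_pos: [532.6, -279.4, 167.2]
tool_rot: [3.141, -0.0, 2.853]
wrist_force: [0.4, -0.4, -0.8]
grip_width: 8.6
grasp_force: 104.0
```

Run:
```python
from h import *
delta(532.2,-278.6,120,2.854)
```

```text
pos [ 532.6 -279.4  167.2] yaw 2.8528 F [ 0.4 -0.4 -0.8] T [ 0.01  0.04 -0.01]
tool shift mm [ 0.6  0.6 47.2] spin -0.0012
```

Emit:
{"api": "arm_command", "payload": {
  "rows": [
    [[0.0005,0.0005,0.003,0,0],[0,0,0.005,0,0],[0,0,0.005,0,0],[0,0,0.005,0,0],[0,0,0.005,0,0],[0,0,0.005,0,0],[0,0,0.005,0,0],[0,0,0.003,0,0],[0,0,0,0,0],[0,0,0,0,0]]
  ]
}}

```text
t: 11.5
tool_pos: [532.3, -279.0, 131.2]
tool_rot: [3.142, -0.0, 2.853]
wrist_force: [1.0, -0.1, -1.5]
grip_width: 8.8
grasp_force: 104.0
```

Emit:
{"api": "arm_command", "payload": {
  "rows": [
    [[0,0,0.003,0,0],[0,0,0.003,0,0],[0,0,0.003,0,0],[0,0,0.002,0,0],[0,0,0,0,0],[0,0,0,0,0]]
  ]
}}

```text
t: 12.0
tool_pos: [532.3, -278.9, 120.2]
tool_rot: [3.141, -0.0, 2.853]
wrist_force: [-0.3, 0.1, -2.2]
grip_width: 9.0
grasp_force: 104.0
```

Emit:
{"api": "arm_command", "payload": {
  "rows": [
    [[0,0,0.003,0,0],[0,0,0.003,0,0],[0,0,0.003,0,0],[0,0,0.002,0,0],[0,0,0,0,0],[0,0,0,0,0]]
  ]
}}

```text
t: 12.5
tool_pos: [532.2, -279.1, 109.1]
tool_rot: [-3.141, -0.0, 2.853]
wrist_force: [-1.6, -2.3, -1.5]
grip_width: 9.0
grasp_force: 103.8
```

Emit:
{"api": "arm_command", "payload": {
  "rows": [
    [[0,0,0.0015,0,0],[0,0,0.0015,0,0],[0,0,0,0,0],[0,0,0,0,0],[0,0,0,0,0]]
  ]
}}

```text
t: 12.92
tool_pos: [532.2, -279.3, 106.4]
tool_rot: [-3.141, -0.0, 2.853]
wrist_force: [-4.1, -2.8, 1.9]
grip_width: 8.8
grasp_force: 104.2
```

Emit:
{"api": "arm_command", "payload": {
  "rows": [
    [[0.0004,-0.0005,0,0,0],[0,0,0,0,0],[0,0,0,0,0],[0,0,0,0,0]]
  ]
}}

```text
t: 13.25
tool_pos: [532.1, -279.4, 106.5]
tool_rot: [3.142, 0.001, 2.853]
wrist_force: [-0.5, -1.1, 2.6]
grip_width: 9.0
grasp_force: 104.5
```

Emit:
{"api": "arm_command", "payload": {
  "rows": [
    [[0,0,0.001,0,0],[0,0,0.001,0,0],[0,0,0,0,0],[0,0,0,0,0],[0,0,0,0,0]]
  ]
}}

```text
t: 13.67
tool_pos: [532.0, -279.6, 104.5]
tool_rot: [-3.141, 0.0, 2.853]
wrist_force: [-1.9, -3.1, 5.1]
grip_width: 9.1
grasp_force: 105.1
```

Emit:
{"api": "arm_command", "payload": {
  "rows": [
    [[0.0001,-0.0004,0.0005,0,0],[0,0,0.001,0,0],[0,0,0,0,0],[0,0,0,0,0],[0,0,0,0,0]]
  ]
}}

```text
t: 14.08
tool_pos: [531.9, -279.7, 103.0]
tool_rot: [3.141, 0.001, 2.853]
wrist_force: [-1.2, -2.0, 4.7]
grip_width: 8.4
grasp_force: 105.1
```

Emit:
{"api": "arm_command", "payload": {
  "rows": [
    [[0,0,0.001,0,0],[0,0,0,0,0],[0,0,0,0,0],[0,0,0,0,0]]
  ]
}}

```text
t: 14.42
tool_pos: [531.8, -279.8, 102.0]
tool_rot: [-3.142, 0.0, 2.853]
wrist_force: [-1.4, -2.4, 5.9]
grip_width: 9.0
grasp_force: 105.1
```

Emit:
{"api": "arm_command", "payload": {
  "rows": [
    [[0.0001,-0.0003,0.0005,0,0],[0,0,0,0,0],[0,0,0,0,0],[0,0,0,0,0]]
  ]
}}

```text
t: 14.75
tool_pos: [531.8, -279.9, 101.6]
tool_rot: [3.141, 0.001, 2.853]
wrist_force: [-2.0, -1.9, 6.5]
grip_width: 9.0
grasp_force: 105.2
```

Emit:
{"api": "arm_command", "payload": {
  "rows": [
    [[0,0,0.0005,0,0],[0,0,0,0,0],[0,0,0,0,0],[0,0,0,0,0]]
  ]
}}

```text
t: 15.08
tool_pos: [531.8, -279.9, 101.1]
tool_rot: [3.141, 0.001, 2.853]
wrist_force: [-2.0, -1.0, 6.1]
grip_width: 9.0
grasp_force: 105.3
```

Emit:
{"api": "arm_command", "payload": {
  "rows": [
    [[0.0002,-0.0001,0.0005,0,0],[0,0,0,0,0],[0,0,0,0,0],[0,0,0,0,0]]
  ]
}}

```text
t: 15.42
tool_pos: [531.7, -279.9, 100.7]
tool_rot: [3.141, 0.001, 2.853]
wrist_force: [-1.7, -1.4, 7.4]
grip_width: 9.0
grasp_force: 105.3
```

Emit:
{"api": "arm_command", "payload": {
  "rows": [
    [[0,0,0.0005,0,0],[0,0,0,0,0],[0,0,0,0,0],[0,0,0,0,0]]
  ]
}}

```text
t: 15.75
tool_pos: [531.7, -280.0, 100.3]
tool_rot: [3.141, 0.001, 2.853]
wrist_force: [-1.2, -0.2, 6.8]
grip_width: 8.7
grasp_force: 105.5
```

Emit:
{"api": "arm_command", "payload": {
  "rows": [
    [[0,0,0.0005,0,0],[0,0,0,0,0],[0,0,0,0,0],[0,0,0,0,0]]
  ]
}}

```text
t: 16.08
tool_pos: [531.6, -280.0, 99.9]
tool_rot: [3.141, 0.001, 2.853]
wrist_force: [-2.0, -1.3, 10.1]
grip_width: 8.8
grasp_force: 105.9
```

Emit:
{"api": "arm_command", "payload": {
  "rows": [
    [[0,0,0.0005,0,0],[0,0,0,0,0],[0,0,0,0,0],[0,0,0,0,0]]
  ]
}}

```text
t: 16.42
tool_pos: [531.7, -280.0, 99.8]
tool_rot: [3.142, 0.001, 2.853]
wrist_force: [-3.1, -0.8, 13.1]
grip_width: 9.0
grasp_force: 106.6
```

Emit:
{"api": "arm_command", "payload": {
  "rows": [
    [[0.0003,0,0.0005,0,0],[0,0,0,0,0],[0,0,0,0,0],[0,0,0,0,0]]
  ]
}}

```text
t: 16.75
tool_pos: [531.7, -280.1, 99.7]
tool_rot: [-3.142, 0.002, 2.853]
wrist_force: [-3.4, 0.3, 17.2]
grip_width: 8.6
grasp_force: 107.1
```

Run:
```python
from h import *
delta(531,-279,100,2.854-np.pi/2); print(observe()["joint_positions"].round(2))
```

```text
pos [ 531.7 -280.1   99.7] yaw 2.853 F [-3.4  0.3 17.2] T [0.13 0.76 0.01]
tool shift mm [ 1.   0.8 -0.3] spin 1.5698
[-0.61  0.55 -0.17  0.84  0.   -0.32]
```

Emit:
{"api": "arm_command", "payload": {
  "rows": [
    [[0.0001,0,0,0.03,0],[0.0001,0,0.0001,0.04,0],[0.0001,0,0.0001,0.04,0]]
  ]
}}

```text
t: 17.0
tool_pos: [531.6, -280.1, 99.5]
tool_rot: [3.141, 0.002, 2.741]
wrist_force: [-1.1, -0.7, 14.3]
grip_width: 8.7
grasp_force: 106.6
```

Emit:
{"api": "arm_command", "payload": {
  "rows": [
    [[0,0,0.0004,0.04,0],[0,0,0.0002,0.04,0],[0,0,0.0002,0.04,0]]
  ]
}}

```text
t: 17.25
tool_pos: [531.6, -280.1, 99.2]
tool_rot: [3.141, 0.003, 2.621]
wrist_force: [-3.4, 0.4, 21.0]
grip_width: 9.1
grasp_force: 107.7
```

Emit:
{"api": "arm_command", "payload": {
  "rows": [
    [[0,0,-0.0002,0.04,0],[0,0,0,0.04,0],[0,0,0,0.04,0]]
  ]
}}

```text
t: 17.5
tool_pos: [531.6, -280.2, 99.1]
tool_rot: [3.141, 0.002, 2.501]
wrist_force: [-2.8, -0.2, 17.6]
grip_width: 8.7
grasp_force: 107.0
```

Emit:
{"api": "arm_command", "payload": {
  "rows": [
    [[0.0001,0,0.0001,0.04,0],[0.0001,0,0,0.04,0],[0,0,0.0001,0.04,0],[0,0,0,0.04,0]]
  ]
}}

```text
t: 17.83
tool_pos: [531.5, -280.2, 99.1]
tool_rot: [3.141, 0.003, 2.341]
wrist_force: [-3.4, -1.1, 17.4]
grip_width: 8.6
grasp_force: 107.2
```

Emit:
{"api": "arm_command", "payload": {
  "rows": [
    [[0,0,0.0001,0.04,0],[0,0,0,0.04,0],[0,0,0.0001,0.04,0],[0,0,0,0.04,0]]
  ]
}}

```text
t: 18.17
tool_pos: [531.5, -280.3, 99.0]
tool_rot: [3.141, 0.003, 2.181]
wrist_force: [-4.1, -0.4, 19.4]
grip_width: 8.9
grasp_force: 107.4
```

Run:
```python
from h import *
delta(531,-279,99,2.854-np.pi/2)
```

```text
pos [ 531.5 -280.3   99. ] yaw 2.1813 F [-4.1 -0.4 19.4] T [-0.2   1.04  0.36]
tool shift mm [1.3 0.3 0. ] spin 0.8981
```

Emit:
{"api": "arm_command", "payload": {
  "rows": [
    [[0.0002,-0.0002,0,0.04,0],[0,0,0,0.04,0],[0,0,0,0.04,0],[0,0,0,0.04,0]]
  ]
}}

```text
t: 18.5
tool_pos: [531.3, -280.3, 99.0]
tool_rot: [3.14, 0.003, 2.021]
wrist_force: [-3.5, -1.5, 18.5]
grip_width: 8.8
grasp_force: 107.1
```

Emit:
{"api": "arm_command", "payload": {
  "rows": [
    [[0,0,0,0.04,0],[0,0,0,0.04,0],[0,0,0,0.04,0],[0,0,0,0.04,0]]
  ]
}}

```text
t: 18.83
tool_pos: [531.3, -280.3, 99.0]
tool_rot: [3.14, 0.002, 1.861]
wrist_force: [-4.6, -1.9, 18.2]
grip_width: 8.8
grasp_force: 107.1
```

Emit:
{"api": "arm_command", "payload": {
  "rows": [
    [[0.0001,-0.0003,0,0.04,0],[0,0,0,0.04,0],[0,0,0,0.04,0],[0,0,0,0.04,0],[0,0,0.0001,0.04,0],[0,0,0,0.04,0]]
  ]
}}

```text
t: 19.33
tool_pos: [531.1, -280.4, 99.0]
tool_rot: [3.139, 0.002, 1.621]
wrist_force: [-3.4, -1.1, 19.2]
grip_width: 8.9
grasp_force: 107.3
```

Emit:
{"api": "arm_command", "payload": {
  "rows": [
    [[0,-0.0002,0,0.04,0],[0,0,0,0.04,0],[0,0,0,0.04,0],[0,0,0,0.04,0],[0,0,0,0.04,0],[0,0,0,0.04,0]]
  ]
}}

```text
t: 19.83
tool_pos: [531.0, -280.4, 99.0]
tool_rot: [3.138, 0.001, 1.381]
wrist_force: [-2.9, -1.0, 20.0]
grip_width: 8.6
grasp_force: 107.4
```

Run:
```python
from h import *
delta(531,-279,99,2.854-np.pi/2)
```

```text
pos [ 531.  -280.4   99. ] yaw 1.3814 F [-2.9 -1.  20. ] T [-0.22  0.81  0.48]
tool shift mm [ 1.4 -0.2 -0. ] spin 0.0982
```

Emit:
{"api": "arm_command", "payload": {
  "rows": [
    [[0,0,-0.0001,0.04,0],[0,0,0,0.04,0],[0,0,0,0.025,0],[0,0,0,0,0],[0,0,0,0,0]]
  ]
}}

```text
t: 20.25
tool_pos: [530.9, -280.3, 99.0]
tool_rot: [3.138, 0.001, 1.278]
wrist_force: [-2.8, -1.2, 19.1]
grip_width: 8.5
grasp_force: 107.1
```

Emit:
{"api": "arm_command", "payload": {
  "rows": [
    [[0,0,-0.0005,0,0],[0,0,-0.0005,0,0],[0,0,-0.0005,0,0],[0,0,0,0,0],[0,0,0,0,0]]
  ]
}}

```text
t: 20.67
tool_pos: [530.8, -280.3, 99.0]
tool_rot: [3.139, 0.001, 1.278]
wrist_force: [2.2, -4.2, 4.0]
grip_width: 8.7
grasp_force: 104.6
```

Emit:
{"api": "arm_command", "payload": {
  "rows": [
    [[0,0,0,0,0.012],[0,0,0,0,0.016],[0,0,0,0,0.025],[0,0,0,0,0.035],[0,0,0,0,0.04],[0,0,0,0,0.04]]
  ],
  "newtons": 20
}}

```text
t: 21.17
tool_pos: [529.5, -279.4, 98.4]
tool_rot: [-3.141, -0.0, 1.278]
wrist_force: [0.5, 0.6, 0.3]
grip_width: 39.7
grasp_force: 0.0
```

Emit:
{"api": "arm_command", "payload": {
  "rows": [
    [[0,0,-0.002,0,0.05],[0,0,-0.006,0,0.05],[0,0,-0.012,0,0.05],[0,0,-0.02,0,0.05],[0,0,-0.03,0,0.05],[0,0,-0.03,0,0.05],[0,0,-0.02,0,0.05],[0,0,-0.01,0,0.05],[0,0,0,0,0.05]]
  ]
}}

```text
t: 21.92
tool_pos: [530.7, -280.4, 231.2]
tool_rot: [3.138, 0.001, 1.278]
wrist_force: [-0.0, -1.0, -0.3]
grip_width: 49.9
grasp_force: 0.0
```

Emit:
{"api": "arm_command", "payload": {
  "rows": [
    [[0,0.02,0,0,0.05],[0,0.03,0,0,0.05],[0,0.03,0,0,0.05],[0,0.03,0,0,0.05],[0,0.03,0,0,0.05],[0,0.03,0,0,0.05],[0,0.02,0,0,0.05],[0,0,0,0,0.05]]
  ]
}}

```text
t: 22.58
tool_pos: [713.7, -334.8, 223.5]
tool_rot: [-3.138, -0.001, 1.278]
wrist_force: [0.8, -1.2, -0.2]
grip_width: 50.0
grasp_force: 0.0
```

Emit:
{"api": "arm_command", "payload": {
  "rows": [
    [[-0.02,-0.02,0,0,0.05],[-0.02,-0.03,0,0,0.05],[-0.02,-0.03,0,0,0.05],[-0.02,-0.03,0,0,0.05],[-0.02,-0.03,0,0,0.05],[-0.03,-0.03,0,0,0.05],[-0.03,-0.03,0,0,0.05],[-0.03,-0.03,0,0,0.05],[-0.03,-0.03,0,0,0.05],[-0.02,-0.02,0,0,0.05],[0,0,0,0,0.05]]
  ]
}}

```text
t: 23.5
tool_pos: [371.4, -483.3, 227.4]
tool_rot: [-3.139, -0.0, 1.273]
wrist_force: [0.0, -1.0, 0.4]
grip_width: 50.0
grasp_force: 0.0
```

Run:
```python
from h import *
ims=[]
for n,x,y,r in(("side",337,155,32),("top",407,200,32)):
    c=shot(n); W=cloud(c); im=c["img"]
    ims.append(cv2.resize(im[y-r:y+r,x-r:x+r],(390,390),interpolation=cv2.INTER_CUBIC))
    if 1:
        hsv=cv2.cvtColor(im,cv2.COLOR_BGR2HSV).astype(int)
        m=(hsv[...,0]>15)&(hsv[...,0]<34)&(hsv[...,1]>110)&(hsv[...,2]>50)
        k=m&(W[...,2]>82)&(W[...,2]<130)&(abs(W[...,0]-531)<40)&(abs(W[...,1]+278)<40)
        Q=W[k]; print(n,len(Q),Q[:,2].max(),np.median(Q[:,2]),cv2.minAreaRect(Q[:,:2].astype(np.float32)))
cv2.imwrite("pics/end.png",np.hstack(ims)); o=observe(); print(o["t"],o["tool_pos"])
```

```text
side 46 111.94595435983409 98.63616179267646 ((529.3010864257812, -271.0242614746094), (27.81505584716797, 7.180019855499268), 71.03447723388672)
top 88 117.99974874730877 111.6414541243914 ((532.1470336914062, -277.93701171875), (34.82976531982422, 10.232519149780273), 74.71434783935547)
23.6 [ 375.20040556 -481.56495589  227.65123175]
```

View pics/end.png

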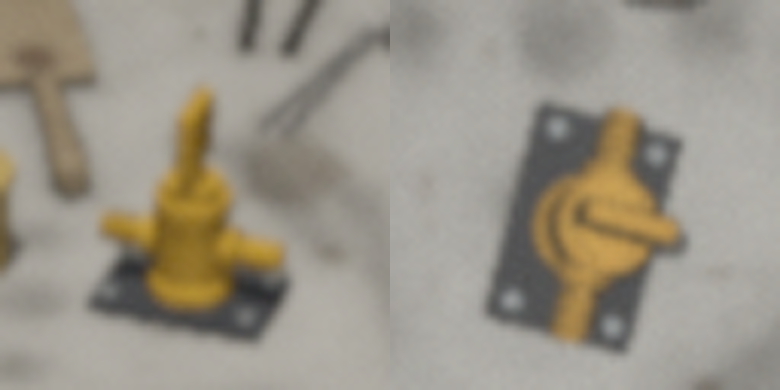

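The side crop shows the plug seated in the tap with its handle upright at (195,130). The top crop shows the handle across the tails, from (585,212) to (675,238), at yaw 74.7° against tails at about -16°. The handle top is at about 111 mm, so it stayed down after release.

```bash
python3 -c "
from rig import *
print(job_done())"
```

```text
the job is handed in; nothing more can be done
None
```

The plug is wedged in the gas tap with its handle across the tails and stayed down after release; I turned it a quarter turn under a press that read mostly 17–20 N (extremes 14.3 and 21.0 N), and handed the job in after about 24 s.

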